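# Weigh a swing-out bucket: lift it off its trunnions with the hook

### The job

Take the lifting hook off its peg and, with it, lift the round bucket by its bail straight up off the rotor's pivots, without letting the bucket swing, catch or be touched by the fingers. Set it down gently, upright on the middle of the balance pan and unhook it there; then hang the lifting hook back on its peg by its eye. Leave the square carrier in the rotor, and the bottles and the vial rack, where they are.

Things in the scene. Friction and masses are not known exactly. Their poses are not given: they have to be found in the camera images.
- rotor: Aluminium two-place swing-out rotor, fixed. Origin: centre of underside, on the bench. Arms run along its x: 226 mm long, 88 mm wide over both, tops at z = 82 mm (hub cap 84). At x = +90 and -90 mm a vessel hangs between the arms by two pins lying in slots 10 mm wide, open at the top (pivot axis along y, z = 70 mm); raised 16 mm the pins are free. Which vessel hangs where varies
- bucket: Round bucket, 60 mm across, 66 high, 0.2 to 0.42 kg. Origin: centre of underside. Trunnion pins along its y at z = 50 mm, out to y = +-50 mm; it swings about them. Rigid upright bail: 7 mm bar along y, centre line at z = 110 mm; the window under it, 46 mm wide and 40 high, is entered along x from either side. Hangs with its underside 20 mm above the bench, its x along the rotor's x
- carrier: Bystander in the rotor's other place: box-shaped carrier, 70 mm (x) by 54 mm (y), with the same pins and bail as the bucket (bar centre at z = 110 mm, 130 mm above the bench). Origin: below its centre, 20 mm above the bench; its axes lie like the bucket's
- balance: Low white laboratory balance, fixed: housing 210 mm (x) by 170 mm (y), top at z = 51 mm, display at its -x end. Origin: centre of its underside, on the bench
- pan (a point): Centre of the top face of the balance's round steel pan (130 mm in diameter, 64 mm above the bench)
- stand: Fixed stand of the lifting hook: base 100 mm (x) by 90 by 12 mm; post 24 mm square at x = 18 to 42 mm, 120 mm high; from it a level 8 mm peg runs to the stand's -x at z = 105 mm, ending at x = -28 mm in a bead of 11 mm. Origin: centre of underside, on the bench
- peg (a point): Point on the peg's centre line, 105 mm above the bench, at the middle of the place where the hook's eye hangs (stand x = +5 mm); axes as the stand's
- lifter: Lifting hook, upright, 132 mm tall, 0.16 kg; its x is the way its prongs point. Origin: level with its lowest edge, below the seat. Black handle on top: 26 mm across y, x = -22 to 8 mm, z = 92 to 132 mm. Below: steel plate 34 mm wide (y), x = -18 to -10 mm; counterweight back to x = -22 mm under z = 36. Starts hung on the peg: x opposite to the stand's x, origin at stand (-9, 0, 25) mm
- seat (a point): Where a bail bar rests on the lifter: bottom of the V between the prongs, 7.5 mm above the lifter's origin; a carried bar's centre line is about 4 mm higher. Two prongs, 30 mm wide over both (y), run from the plate (x = -10 mm) to upturned tips at x = 14 mm; tip tops are 16 mm above the lifter's origin. Axes as the lifter's
- eye (a point): Centre of the lifter's eye: a 22 mm square window through its plate along x, at lifter (-14, 0, 73) mm. Hanging, it lies 7 mm below the peg's centre line. To take the lifter off: raise it 7 mm, draw it 50 mm along the stand's -x; the reverse hangs it
- solvent: Bystander: loose solvent bottle, 80 mm in diameter, 170 mm tall, blue cap; origin at the centre of its underside
- reagent: Bystander: loose small amber bottle, 54 mm in diameter, 110 mm tall; origin at the centre of its underside
- vialrack: Bystander: loose white vial rack, 60 mm (x) by 75 mm (y), 52 mm tall with vials; origin at the centre of its underside

How it is judged:
By the outcome, as a careful person would: the job done as asked, in the order asked, and still so for the second after the job is handed in, with the robot touching nothing.
It also fails if it takes over 72 s, if anything falls off the work surface, if the arm or the gripper's body presses on something with over 40 N, if the wrist force passes 120 N, or if a joint passes its speed limit or range.

### The arm

A 6-joint arm with a two-finger parallel gripper is mounted at the origin on the work surface. World frame = base frame: x ahead of the robot, y to its left, z up, the work surface at z = 0. Lengths are in m, angles in rad, forces in N, time in s.
With the tool pointing down it reaches from about 0.25 to 0.725 m from the base axis. Payload 4 kg.
Tool frame: the origin (TCP) lies between the finger pads; the fingertips stand 25 mm ahead of it and the grasp point (between the pads) lies 6 mm ahead of it; z points along the fingers, y is the line along which they close (so a half turn about z gives the same grasp; the last joint's range is limited). The gripper opens to 85 mm and grips with 20 to 120 N. Pads are 22 mm wide; open, the fingers measure 114 mm over their backs; the gripper's body (76 mm by 85 mm) begins 54 mm behind the grasp point. The pads swing forward as they close: fully open they stand 13 mm farther back than shut.
Start: joints at [1.101, 0.241, 0.005, 1.335, 0, 1.571], TCP at [0.226, 0.446, 0.256] pointing down, gripper open.
Joint ranges: [-2.72, 2.72], [-1.05, 1.87], [-1.09, 1.28], [-1.99, 2.15], [-1.42, 1.44], [-3.14, 3.14]. Speed limits (rad/s): [2.79, 2.79, 3.14, 3.14, 3.14, 3.14].

### API

Orientations are given as a unit quaternion [x, y, z, w].
In Python, from workcell import bot gives the robot as it stands. The module is installed in compiled form; this text tells all that it offers.
- The arm moves only by the shell command python3 -m pendant 'ROWS'. ROWS is JSON, one flat list of numbers, 7 for each row, row after row: the shift along the tool's x, y, z normalised to -1 to 1, where 1 is 0.5 m, then the turn, a rotation vector about the tool's x, y, z normalised to -1 to 1, where 1 is 180 degrees, then the opening, from 0 (shut) to 1 (fully open). In form: [tx, ty, tz, ax, ay, az, fingers, tx, ty, tz, ax, ay, az, fingers, ...]. A call has exactly 10 rows; each row is the pose to reach, as a shift and turn from the pose commanded when the call began, along the tool's axes at that moment, turning the shorter way round; what a row does not reach only later rows make up. A row lasts 1/12 s, in which the tool goes at most 41.7 mm and 7.16 degrees, less where a joint would pass 70% of its speed; a pose out of reach is approached as far as the arm can. A call with a number of a shift or a turn outside -1 to 1 is refused whole. A call with a gripper value outside its range is refused whole. The fingers move at their own pace and stop on an object; the grip force is fixed at half the most. Time passes only in rows, so rows that repeat a pose let the fingers close, or fill a call up. It gives the time, the measured TCP pose, the force, the opening and the grip force at its end, in the units of the state.
- bot.get_obs(): the state, without advancing time (a new reading comes with each control period).
- bot.camera(name): name is "side" or "top" or "wrist"; returns a dict with "pixels" (384x512x3 uint8, red, green, blue), "mtx" (3x3 intrinsics, pixels), "cam_to_world" (4x4, takes a point from camera to world coordinates); the wrist camera has in their place "hand_eye" (4x4, takes a point from camera to tool coordinates, whose origin is the TCP and whose axes are the flange's). Camera axes: x right, y up, looking along -z (the intrinsics and any distortion apply to the point x, -y, -z); pixel columns grow to the right and rows downward; lengths in m; the calibration is good to about 2 mm. A picture is of the moment at which its call begins: read the wrist's pose just before it. There is no depth.
- bot.job_done(): hands the job in; it is judged then, once.
The state is a dict: "clock": time; "joint_pos": joint angles; "joint_vel": joint speeds; "tau": joint torques, N m; "eef_pos": TCP position; "tool_rot": TCP orientation; "ft_force": force on the tool from outside, world axes, zero at the start; "ft_torque": the same for the moment, N m; "grip_width": finger opening in m; "grasp_force": force on a finger pad.
Only numpy, scipy, OpenCV 4.12 (cv2) and the standard library are available. Lean on these libraries where they do the work, as an engineer would, in place of code of your own. Each camera call takes 0.05 s, during which the arm holds its last target. There are 200 camera calls.

## Working session

There is one attempt and no reset: what is moved stays moved. The work goes in short steps, Python scripts to look and compute and a shell command to move; the robot and the scene stay as the last step left them, time stands still between calls to the robot, and variables do not carry over. Pictures are saved under pics/ and viewed, at most 10 in all, crops included, and the job is handed in when it is done.

```bash
mkdir -p pics; cat > h.py <<'E'
import numpy as np, cv2
from workcell import bot
from scipy.spatial.transform import Rotation as R
def T_wrist(c,o):
    T=np.eye(4);T[:3,:3]=R.from_quat(o['tool_rot']).as_matrix();T[:3,3]=o['eef_pos'];return T@c['hand_eye']
def ray(c,T,u,v):
    d=np.linalg.inv(c['mtx'])@np.array([u,v,1.]);d=np.array([d[0],-d[1],-d[2]]);return T[:3,3],T[:3,:3]@d
def onz(c,T,u,v,z):
    p,d=ray(c,T,u,v);return p+d*(z-p[2])/d[2]
def proj(c,T,P):
    q=np.linalg.inv(T)@np.append(P,1);q=c['mtx']@np.array([q[0],-q[1],-q[2]]);return q[:2]/q[2]
def tri(r1,r2):
    A=[];b=[]
    for p,d in(r1,r2):
        d=d/np.linalg.norm(d);M=np.eye(3)-np.outer(d,d);A.append(M);b.append(M@p)
    return np.linalg.lstsq(np.vstack(A),np.hstack(b),rcond=None)[0]
def save(c,n):cv2.imwrite(n,c['pixels'][:,:,::-1])
E
python3 - <<'E'
from h import *
o=bot.get_obs();print(o)
for n in('top','side','wrist'):
    c=bot.camera(n);save(c,f'pics/{n}0.png');print(n,{k:(v.round(3).tolist() if k!='pixels' else 0) for k,v in c.items() if hasattr(v,'round')})
    np.savez(f'{n}0.npz',**{k:v for k,v in c.items() if isinstance(v,np.ndarray)})
E
```

```text
{'clock': 0.0, 'joint_pos': array([ 1.10103528e+00,  2.41424604e-01,  3.71126131e-03,  1.33519597e+00,
       -1.55451821e-06,  1.57079934e+00]), 'joint_vel': array([ 1.04679618e-04,  4.22254440e-04, -2.55730468e-04,  4.86496969e-05,
       -2.68475975e-04, -2.19976225e-04]), 'tau': array([ 2.54387443e-03, -3.72316611e+01,  2.52409083e+01,  1.68967660e-02,
        1.81634232e-04,  1.12454038e-05]), 'eef_pos': array([0.22607243, 0.4453169 , 0.25540215]), 'tool_rot': array([ 2.32728125e-01,  9.72541261e-01, -1.02766608e-03, -2.45116961e-04]), 'ft_force': array([ 0.73936459, -0.164773  ,  0.03700056]), 'ft_torque': array([-0.04404918,  0.01768909,  0.00696842]), 'grasp_force': 0.0, 'grip_width': 0.08519420834477433}
top {'pixels': 0, 'mtx': [[364.091, 0.0, 257.775], [0.0, 364.091, 188.706], [0.0, 0.0, 1.0]], 'cam_to_world': [[0.015, 0.994, -0.113, 0.483], [-1.0, 0.014, -0.008, -0.013], [-0.006, 0.113, 0.994, 0.972], [0.0, 0.0, 0.0, 1.0]]}
side {'pixels': 0, 'mtx': [[381.643, 0.0, 255.198], [0.0, 381.643, 190.466], [0.0, 0.0, 1.0]], 'cam_to_world': [[0.95, 0.239, -0.2, 0.373], [-0.311, 0.711, -0.631, -0.572], [-0.008, 0.661, 0.75, 0.775], [0.0, 0.0, 0.0, 1.0]]}
wrist {'pixels': 0, 'mtx': [[323.164, 0.0, 254.166], [0.0, 323.164, 190.686], [0.0, 0.0, 1.0]], 'hand_eye': [[0.0, 0.946, 0.325, 0.084], [1.0, -0.001, 0.001, -0.0], [0.001, 0.325, -0.946, -0.117], [0.0, 0.0, 0.0, 1.0]]}
```

View pics/top0.png

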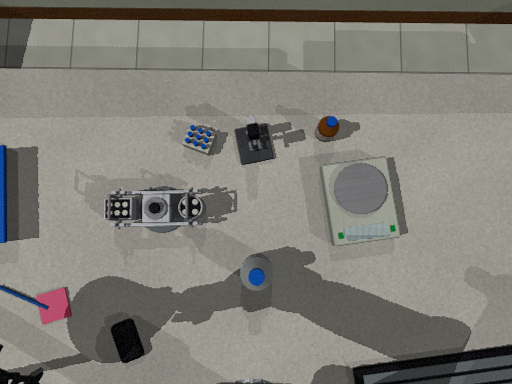

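View pics/side0.png

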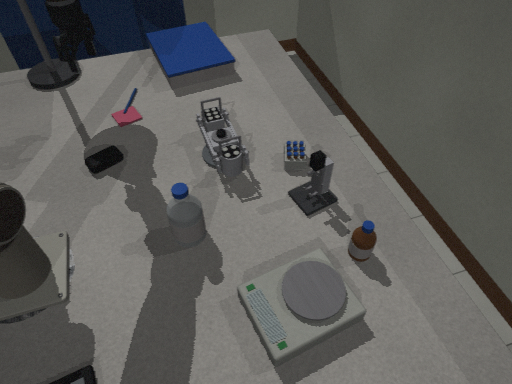

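```bash
python3 - <<'E'
from h import *
t=cv2.imread('pics/top0.png');s=cv2.imread('pics/side0.png')
a=cv2.resize(t[110:170,180:280],(800,480),interpolation=cv2.INTER_CUBIC)[:300*2]
a=cv2.resize(t[108:168,180:280],(500,300),interpolation=cv2.INTER_CUBIC)
b=cv2.resize(t[180:240,100:210],(550,300),interpolation=cv2.INTER_CUBIC)[:,:500]
c=cv2.resize(s[140:220,270:350],(300,300),interpolation=cv2.INTER_CUBIC)
d=cv2.resize(s[90:190,180:280],(300,300),interpolation=cv2.INTER_CUBIC)
cv2.imwrite('pics/z1.png',np.hstack([np.vstack([a,b]),np.vstack([c,d])]))
E
```

```text
(no output)
```

View pics/z1.png

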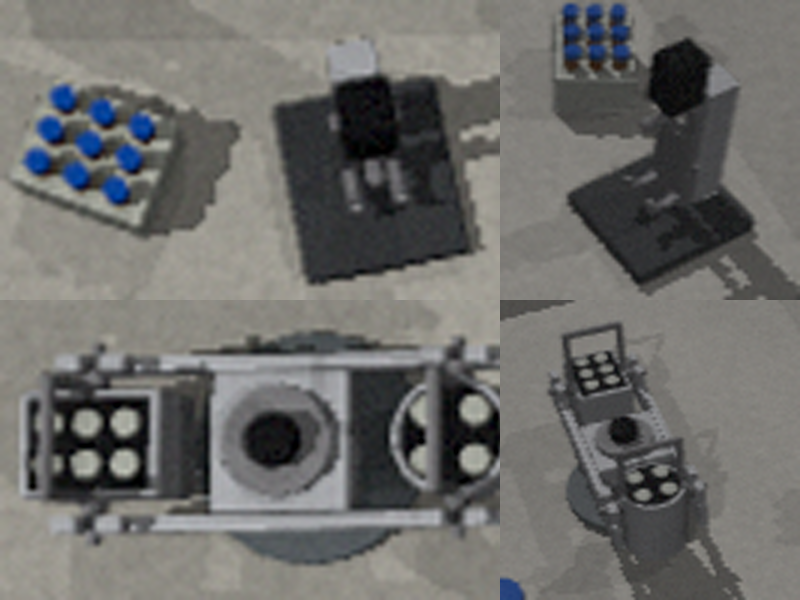

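Top view: peg and prongs point toward the robot (post at (250,119), handle (253,130)). The bucket is at the rotor's right place (190,207), the carrier is at the left, and the pan is near (361,188).

```bash
python3 - <<'E'
from h import *
c=dict(np.load('top0.npz'));T=c['cam_to_world'];z=lambda u,v,h:onz(c,T,u,v,h)[:2]
cs=np.array([z(*p,.012) for p in[(235,129),(267.4,124),(275.6,158),(241.4,164.6)]])
print('stand',cs.mean(0),'yaw x',[np.degrees(np.arctan2(*(d[::-1]))) for d in (cs[0]-cs[3],cs[1]-cs[2])],np.degrees(np.arctan2(*((cs[0]-cs[1])[::-1])))-90)
print(cs)
print('handle',z(253,130.5,.157))
print('bail',z(186.4,194,.1335),z(186.4,219,.1335))
print('arms L',z(112,253-60,.082),z(200,251-60,.082))
g=cv2.cvtColor(c['pixels'],cv2.COLOR_RGB2HSV)
# pan
m=cv2.inRange(c['pixels'],(95,95,95),(150,150,150))[150:225,325:395]
m=cv2.morphologyEx(m,cv2.MORPH_OPEN,np.ones((3,3)))
k=max(cv2.findContours(m,0,1)[0],key=cv2.contourArea);e=cv2.fitEllipse(cv2.convexHull(k));print(e)
print('pan',z(e[0][0]+325,e[0][1]+150,.064), z(361,188,.064))
print('solv',z(257,277,.17),'bal',z(322,166,.051),z(387,157,.051),z(400,236,.051),z(333,245,.051))
E
```

```text
stand [0.71346402 0.00436565] yaw x [np.float64(11.17469148585352), np.float64(13.883007393664212)] 9.745242581073228
[[ 0.75363679  0.0586946 ]
 [ 0.76866502 -0.02880807]
 [ 0.67536527 -0.05186806]
 [ 0.65618897  0.03944414]]
handle [0.70975455 0.00651711]
bail [0.56343381 0.15900693] [0.50568523 0.15688066]
arms L [0.56827749 0.3531451 ] [0.57627179 0.13629551]
((28.814870834350586, 30.205360412597656), (56.76203536987305, 79.89337921142578), 153.55206298828125)
pan [ 0.61086389 -0.24680623] [ 0.59138384 -0.26449506]
solv [ 0.38212452 -0.00764804] bal [ 0.64831526 -0.16932048] [ 0.67400331 -0.33611359] [ 0.47325193 -0.36349848] [ 0.44846151 -0.19573714]
```

```bash
cat >> h.py <<'E'
def to(p,yaw,o=None):
    """shift/turn (pendant units) from current pose to TCP p, tool down, tool x at world yaw deg"""
    o=o or bot.get_obs();M=R.from_quat(o['tool_rot'])
    x=np.array([np.cos(np.radians(yaw)),np.sin(np.radians(yaw)),0]);z=np.array([0,0,-1.])
    G=R.from_matrix(np.column_stack([x,np.cross(z,x),z]))
    s=M.inv().apply(np.array(p)-o['eef_pos']);a=(M.inv()*G).as_rotvec()
    print('shift',(s/.5).round(4),'mm',(s*1000).round(1),'turn',(a/np.pi).round(4),'rows',round(max(np.linalg.norm(s)/.0417,np.degrees(np.linalg.norm(a))/7.16),1))
def st():
    o=bot.get_obs();X=R.from_quat(o['tool_rot']).as_matrix()
    print('t',round(o['clock'],2),'p',o['eef_pos'].round(4),'yaw',np.degrees(np.arctan2(X[1,0],X[0,0])).round(2),'z',X[:,2].round(4),'q',o['joint_pos'].round(2),'f',o['ft_force'].round(1),'w',round(o['grip_width'],4),'g',round(o['grasp_force'],1));return o
E
python3 -c "
from h import *
to([.69,.005,.30],191)"
```

```text
shift [-1.226  -0.3655 -0.0882] mm [-613.  -182.8  -44.1] turn [-5.000e-04 -2.000e-04 -2.107e-01] rows 15.4
```

```bash
python3 -m pendant '[-0.1,-0.03,-0.04,0,0,-0.02,1,-0.18,-0.055,-0.06,0,0,-0.05,1,-0.26,-0.08,-0.08,0,0,-0.08,1,-0.34,-0.1,-0.088,0,0,-0.11,1,-0.42,-0.125,-0.088,0,0,-0.14,1,-0.5,-0.15,-0.088,0,0,-0.17,1,-0.58,-0.17,-0.088,0,0,-0.2,1,-0.66,-0.2,-0.088,0,0,-0.21,1,-0.74,-0.22,-0.088,0,0,-0.211,1,-0.8,-0.24,-0.088,0,0,-0.211,1]'; python3 -c "
from h import *
st();to([.69,.005,.30],191)"
```

```text
clock: 0.98
eef_pos: [0.5248, 0.1608, 0.3001]
tool_rot: [-0.096, 0.995, 0.0, -0.0]
ft_force: [1.2, 1.1, 0.4]
grip_width: 0.0853
grasp_force: 0.0
t 0.98 p [0.5248 0.1608 0.3001] yaw -168.94 z [-3.e-04  1.e-04 -1.e+00] q [0.3  0.33 0.24 1.48 0.   0.1 ] f [1.2 1.1 0.4] w 0.0853 g 0.0
shift [-0.2644 -0.3693 -0.    ] mm [-132.2 -184.6   -0. ] turn [ 0.     -0.0001  0.0003] rows 5.4
```

```bash
python3 -m pendant '[-0.045,-0.062,0,0,0,0,1,-0.09,-0.125,0,0,0,0,1,-0.135,-0.187,0,0,0,0,1,-0.18,-0.25,0,0,0,0,1,-0.22,-0.31,0,0,0,0,1,-0.25,-0.35,0,0,0,0,1,-0.264,-0.369,0,0,0,0,1,-0.264,-0.369,0,0,0,0,1,-0.264,-0.369,0,0,0,0,1,-0.264,-0.369,0,0,0,0,1]'; python3 -c "
from h import *
o=st();c=bot.camera('wrist');T=T_wrist(c,o);save(c,'pics/w1.png');np.savez('w1.npz',T=T,mtx=c['mtx'],pixels=c['pixels'])"
```

```text
clock: 1.82
eef_pos: [0.6881, 0.0075, 0.2999]
tool_rot: [-0.097, 0.995, 0.0, -0.001]
ft_force: [0.2, -0.6, -0.3]
grip_width: 0.0851
grasp_force: 0.0
t 1.82 p [0.6881 0.0075 0.2999] yaw -168.91 z [-1.2e-03  4.0e-04 -1.0e+00] q [ 0.01  0.65  0.76  1.67  0.   -0.18] f [ 0.2 -0.6 -0.3] w 0.0851 g 0.0
```

View pics/w1.png

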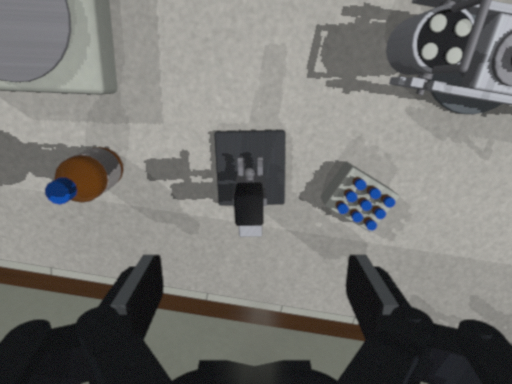

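```bash
python3 - <<'E'
from h import *
c=dict(np.load('w1.npz'));T=c['T'];g=c['pixels'].max(2).astype(int)
for r in range(180,240,3): print(r,' '.join('%3d'%v for v in g[r,228:272:2]))
for n,(u,v) in dict(a=(215,131),b=(285,130),c=(285,204),d=(217,204)).items(): print(n,onz(c,T,u,v,.012).round(4))
E
```

```text
180  63  61  58  48  58  60  59  61  61  72  84  91  84  66  61  62  60  61  63  64  62  62
183  57  52  54  56  52  31  25  29  29  29  27  30  32  34  29  31  34  54  60  65  62  62
186  46  42  45  48  29  19  20  17  23  15  20  21  22  24  28  28  28  46  62  62  64  63
189  43  42  43  41  27  18  23  14  20  23  21  23  28  25  26  26  28  37  51  61  64  61
192  44  40  43  44  20  20  23  19  18  22  23  19  21  27  27  29  26  37  54  62  64  63
195  45  44  49  32  24  19  20  24  22  29  26  29  33  34  30  29  31  33  51  61  62  62
198  44  45  53  33  22  30  29  30  32  33  32  32  39  36  33  32  37  40  78  77  62  62
201  63  59  65  41  29  29  33  29  30  33  32  30  35  36  37  37  35  50 109 100  63  64
204  73  72  72  41  29  34  32  31  34  36  34  35  38  39  38  41  40  50 110 110  92  93
207 158 155 144  73  26  30  33  34  30  30  34  40  38  36  40  42  38  57 137 147 146 146
210 171 168 162  92  29  29  31  34  34  34  35  36  38  35  41  40  39  59 140 147 150 146
213 169 169 162 101  28  34  30  32  33  32  35  34  36  38  39  39  41  63 145 152 152 151
216 165 166 162 109  31  32  31  33  35  34  37  40  39  42  42  42  40  63 146 164 164 153
219 166 172 167 122  29  31  30  32  31  35  39  39  42  42  45  44  44  62 148 160 164 163
222 152 155 156 127  37  32  32  30  36  39  37  42  41  44  44  43  44  65 149 166 169 169
225 159 156 156 153 111  74  86  90  92  94  96  94  99 104 107 107 107 135 168 165 163 162
228 159 155 154 152 153 139 163 173 174 175 176 174 173 176 173 172 169 145 154 156 160 154
231 152 154 156 156 157 142 158 172 177 174 172 174 175 171 175 172 169 146 150 150 153 156
234 157 153 153 154 151 141 159 176 175 172 175 174 172 173 173 173 171 148 151 153 153 156
237 158 156 149 152 154 150 146 149 153 156 156 155 156 154 154 147 150 152 152 154 156 153
a [ 0.6737 -0.0453  0.012 ]
b [0.6557 0.0399 0.012 ]
c [0.752  0.0619 0.012 ]
d [ 0.7696 -0.0277  0.012 ]
```

```bash
python3 - <<'E'
from h import *
c=dict(np.load('w1.npz'));T=c['T']
q=[onz(c,T,u,v,.157) for u,v in [(234,196),(262.7,196),(263,224.5),(235.5,224.5)]]
print(np.round(q,4),np.mean(q,0));s=np.mean([onz(c,T,u,v,.012) for u,v in((215,131),(285,130),(285,204),(217,204))],0);print(s)
for y in(12,): print('handle pred',s[:2]+np.array([np.cos(np.radians(y)),np.sin(np.radians(y))])*-.002)
E
python3 -c "
from h import *
to([.71,.006,.25],192)"
```

```text
[[ 0.7008 -0.0079  0.157 ]
 [ 0.6961  0.0162  0.157 ]
 [ 0.7222  0.0218  0.157 ]
 [ 0.7269 -0.002   0.157 ]] [0.71149474 0.00703064 0.157     ]
[0.71274988 0.00719325 0.012     ]
handle pred [0.71079358 0.00677742]
shift [-0.0425 -0.0122  0.1009] mm [-21.2  -6.1  50.4] turn [ 0.0001 -0.0001 -0.0049] rows 1.3
```

```bash
python3 -c "
from h import *
to([.711,.007,.146],191.8)"
```

```text
shift [-0.0449 -0.0107  0.3089] mm [-22.5  -5.3 154.4] turn [ 0.0001 -0.0001 -0.0037] rows 3.7
```

```bash
python3 -m pendant '[-0.03,-0.01,0.04,0,0,-0.003,1,-0.042,-0.01,0.08,0,0,-0.003,1,-0.042,-0.01,0.12,0,0,-0.003,1,-0.042,-0.01,0.16,0,0,-0.003,1,-0.042,-0.01,0.19,0,0,-0.003,1,-0.042,-0.01,0.21,0,0,-0.003,1,-0.042,-0.01,0.22,0,0,-0.003,1,-0.042,-0.01,0.22,0,0,-0.003,1,-0.042,-0.01,0.22,0,0,-0.003,1,-0.042,-0.01,0.22,0,0,-0.003,1]'; python3 -c "
from h import *
o=st();to([.711,.007,.146],191.8);c=bot.camera('wrist');T=T_wrist(c,o);save(c,'pics/w2.png');np.savez('w2.npz',T=T,mtx=c['mtx'],pixels=c['pixels'])
g=c['pixels'].max(2).astype(int)
for r in range(150,330,8): print(r,' '.join('%3d'%v for v in g[r,190:310:4]))"
```

```text
clock: 2.7
eef_pos: [0.7109, 0.0062, 0.1921]
tool_rot: [-0.101, 0.995, -0.0, 0.001]
ft_force: [0.7, -0.2, -0.4]
grip_width: 0.0851
grasp_force: 0.0
t 2.7 p [0.7109 0.0062 0.1921] yaw -168.38 z [ 0.0027 -0.     -1.    ] q [ 0.01  0.71  0.58  1.44 -0.   -0.19] f [ 0.7 -0.2 -0.4] w 0.0851 g 0.0
shift [-0.0003  0.0015  0.0921] mm [-0.1  0.8 46.1] turn [-0.0002  0.0009 -0.001 ] rows 1.1
150 175 177 174 108  97  70  71  72  69  72  73  72  74  72  66  66  66  69  70  67  68  67  69  66  75  71  72  72  99 164
158 180 182 176 112 105  68  73  71  43  46  50  69  72  64  46  42  42  69  67  66  68  70  67  70  76  71  71  69 110 157
166 179 178 171 146 109  64  70  72  50  46  53  69 110 117  70  43  42  63  67 113 113  67  65  70  74  70  71  72 118 160
174 173 151 170 116 109  61  69  72  46  45  44  66 104 132  74  43  40  58  61 128 132  66  71  66  66  64  65  72 135 154
182 114 109 105 105 110  55  46  49  49  44  47  47  99 133  71  92 118 124  98 130 128  62  73  65  66  66  72  71 142 152
190 164 166 169 168 108  67  60  50  69  65  64  54  62  63  65  77 106 114  72  65  65  63  66
[... 1436 characters left out ...]
 160 161 162 163 164 162 157 157 159 159 157 164 167 166 163 163 161 165 167 164
294 159 163 155 160 163 158 159 159 164 162 159 155 155 164 163 158 162 155 161 161 164 166 164 159 162 169 173 163 163 165
302 156 159 160 155 164 160 167 167 166 167 160 161 166 159 158 161 163 159 160 157 156 165 162 160 156 166 164 164 161 164
310 166 163 158 159 159 156 161 167 163 160 162 158 164 163 156 161 162 158 161 157 164 159 163 162 166 168 167 167 162 167
318 160 159 160 161 157 162 155 157 164 161 163 164 161 155 158 160 161 162 163 160 159 164 164 162 157 160 163 163 159 160
326 164 157 161 164 159 157 158 158 161 158 159 158 159 159 159 159 157 161 159 154 160 166 163 158 163 166 163 167 164 160
```

```bash
python3 -m pendant '[0,0.0015,0.03,0,0,0,1,0,0.0015,0.055,0,0,0,1,0,0.0015,0.075,0,0,0,1,0,0.0015,0.087,0,0,0,1,0,0.0015,0.092,0,0,0,1,0,0.0015,0.092,0,0,0,0.6,0,0.0015,0.092,0,0,0,0.3,0,0.0015,0.092,0,0,0,0,0,0.0015,0.092,0,0,0,0,0,0.0015,0.092,0,0,0,0]';  python3 -m pendant '[0,0,0,0,0,0,0,0,0,0,0,0,0,0,0,0,0,0,0,0,0,0,0,0,0,0,0,0,0,0,0,0,0,0,0,0,0,0,0,0,0,0,0,0,0,0,0,0,0,0,0,0,0,0,0,0,0,0,0,0,0,0,0,0,0,0,0,0,0,0]'; python3 -c "
from h import *
o=st()"
```

```text
clock: 3.58
eef_pos: [0.7105, 0.0067, 0.1451]
tool_rot: [-0.101, 0.995, -0.0, 0.001]
ft_force: [-0.8, 1.4, 5.8]
grip_width: 0.0254
grasp_force: 20.3
clock: 4.42
eef_pos: [0.7104, 0.0068, 0.145]
tool_rot: [-0.101, 0.995, -0.0, 0.001]
ft_force: [-0.2, -0.2, 5.2]
grip_width: 0.0254
grasp_force: 61.1
t 4.42 p [0.7104 0.0068 0.145 ] yaw -168.4 z [ 1.3e-03  1.0e-04 -1.0e+00] q [ 0.01  0.73  0.49  1.33  0.   -0.19] f [-0.2 -0.2  5.2] w 0.0254 g 61.1
```

```bash
python3 -m pendant '[0,0,-0.005,0,0,0,0,0,0,-0.010,0,0,0,0,0,0,-0.014,0,0,0,0,0,0,-0.014,0,0,0,0,0,0,-0.014,0,0,0,0,0.01,0,-0.014,0,0,0,0,0.03,0,-0.014,0,0,0,0,0.05,0,-0.014,0,0,0,0,0.07,0,-0.014,0,0,0,0,0.09,0,-0.014,0,0,0,0]';python3 -c "
from h import *
o=st()"
```

```text
clock: 5.25
eef_pos: [0.665, -0.0025, 0.1509]
tool_rot: [-0.101, 0.995, 0.0, -0.0]
ft_force: [-0.1, 0.5, -1.4]
grip_width: 0.0257
grasp_force: 60.5
t 5.25 p [ 0.665  -0.0025  0.1509] yaw -168.4 z [-9.e-04 -0.e+00 -1.e+00] q [-0.    0.63  0.32  1.27 -0.   -0.21] f [-0.1  0.5 -1.4] w 0.0257 g 60.5
```

```bash
python3 -m pendant '[0.02,0,0,0,0,0,0,0.04,0,-0.01,0,0,0,0,0.05,0,-0.05,0,0,0,0,0.06,0,-0.1,0,0,0,0,0.07,0,-0.15,0,0,0,0,0.09,0,-0.19,0,0,0.02,0,0.11,0,-0.22,0,0,0.05,0,0.13,0,-0.24,0,0,0.08,0,0.13,0,-0.25,0,0,0.11,0,0.13,0,-0.25,0,0,0.14,0]';python3 -c "
from h import *
o=st();to([.534,.10,.275],92)"
```

```text
clock: 6.08
eef_pos: [0.6021, -0.0156, 0.2786]
tool_rot: [0.121, 0.993, 0.0, 0.002]
ft_force: [0.2, 0.4, -1.5]
grip_width: 0.0256
grasp_force: 60.6
t 6.08 p [ 0.6021 -0.0156  0.2786] yaw 166.12 z [ 3.3e-03 -1.0e-04 -1.0e+00] q [-0.03  0.44  0.35  1.47 -0.    0.22] f [ 0.2  0.4 -1.5] w 0.0256 g 60.6
shift [0.1878 0.1918 0.0067] mm [93.9 95.9  3.3] turn [0.0009 0.0007 0.4118] rows 10.4
```

```bash
python3 -m pendant '[0.02,0.02,0,0,0,0.04,0,0.04,0.04,0,0,0,0.08,0,0.06,0.06,0,0,0,0.12,0,0.08,0.085,0,0,0,0.16,0,0.11,0.11,0,0,0,0.2,0,0.13,0.135,0,0,0,0.24,0,0.16,0.16,0,0,0,0.28,0,0.18,0.18,0,0,0,0.32,0,0.19,0.19,0.006,0,0,0.36,0,0.19,0.19,0.006,0,0,0.4,0]';python3 -m pendant '[0,0,0,0,0,0.01,0,0,0,0,0,0,0.012,0,0,0,0,0,0,0.012,0,0,0,0,0,0,0.012,0,0,0,0,0,0,0.012,0,0,0,0,0,0,0.012,0,0,0,0,0,0,0.012,0,0,0,0,0,0,0.012,0,0,0,0,0,0,0.012,0,0,0,0,0,0,0.012,0]';python3 -c "
from h import *
o=st();c=bot.camera('wrist');T=T_wrist(c,o);save(c,'pics/w3.png');np.savez('w3.npz',T=T,mtx=c['mtx'],pixels=c['pixels'])"
```

```text
clock: 6.92
eef_pos: [0.5307, 0.1005, 0.273]
tool_rot: [0.678, 0.735, -0.0, -0.001]
ft_force: [0.3, -1.2, -2.2]
grip_width: 0.025
grasp_force: 60.5
clock: 7.75
eef_pos: [0.5324, 0.0992, 0.2733]
tool_rot: [0.691, 0.723, -0.0, 0.0]
ft_force: [1.0, -0.4, -1.2]
grip_width: 0.0255
grasp_force: 60.5
t 7.75 p [0.5324 0.0992 0.2733] yaw 92.62 z [-0. -0. -1.] q [ 0.18  0.32  0.15  1.41 -0.    1.71] f [ 1.  -0.4 -1.2] w 0.0255 g 60.5
```

View pics/w3.png

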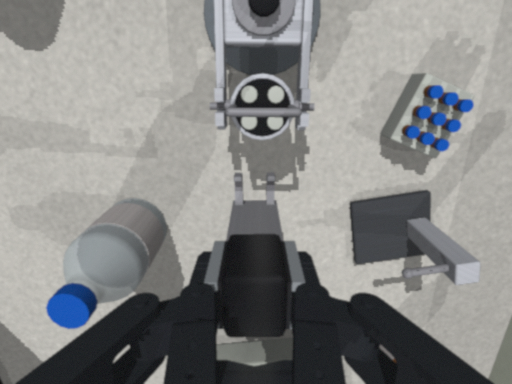

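```bash
python3 - <<'E'
from h import *
c=dict(np.load('w3.npz'));g=c['pixels'].max(2).astype(int);p=c['pixels']
a=cv2.resize(p[80:200,195:335,::-1],(700,600),interpolation=cv2.INTER_CUBIC);cv2.imwrite('pics/z3.png',a)
E
```

```text
(no output)
```

View pics/z3.png

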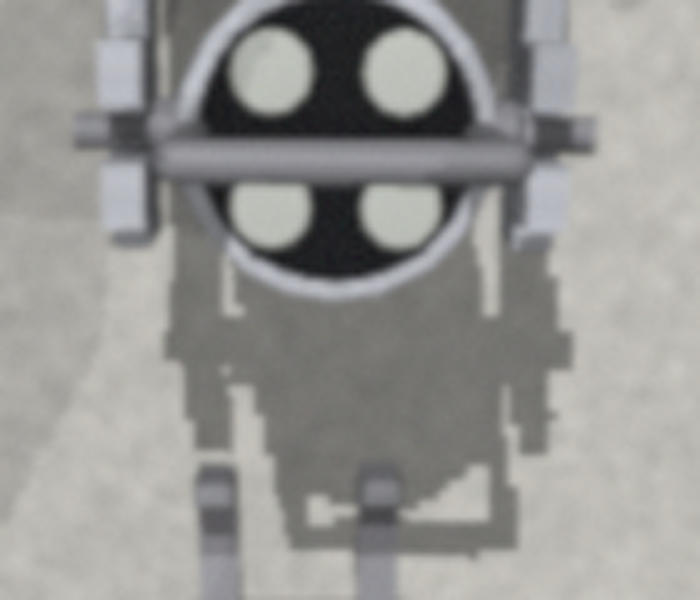

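```bash
python3 - <<'E'
from h import *
c=dict(np.load('w3.npz'));T=c['T'];o=bot.get_obs();M=R.from_quat(o['tool_rot'])
f=lambda u,v,z:(M.inv().apply(onz(c,T,u,v,z)-np.array([.5324,.0992,.2733]))*1000).round(1)
print('bar',f(263.8,112,.130),f(227,112,.13),f(300.6,112,.13),onz(c,T,263.8,112,.13))
print('tip',f(238,176,.2733-.104),f(271,176,.2733-.104))
print('arms',f(221,20,.082),f(219.5,125,.082),f(306,20,.082),f(304.5,125,.082)); st()
c=dict(np.load('top0.npz'));print(proj(c,c['cam_to_world'],onz(dict(np.load('w3.npz')),T,263.8,112,.13)))
E
```

```text
bar [ 59.3   7.1 143.3] [ 59.3 -21.8 143.3] [ 59.3  36.  143.3] [0.53674494 0.15875606 0.13      ]
tip [ 18.5 -11.9 104. ] [ 18.5  11.5 104. ]
arms [131.4 -28.8 191.3] [ 42.8 -33.2 191.3] [131.4  43.7 191.3] [ 42.9  46.9 191.3]
t 7.8 p [0.5324 0.0992 0.2733] yaw 92.62 z [-1.e-04 -0.e+00 -1.e+00] q [ 0.18  0.32  0.15  1.41 -0.    1.71] f [-0.  -0.4 -1.6] w 0.0252 g 60.5
[186.38781781 205.60239928]
```

```bash
python3 -m pendant '[0,0.005,0.02,0,0,0,0,0,0.01,0.04,0,0,0,0,0,0.0146,0.06,0,0,0,0,0,0.0146,0.08,0,0,0,0,0,0.0146,0.1,0,0,0,0,0,0.0146,0.11,0,0,0,0,0,0.0146,0.11,0,0,0,0,0,0.0146,0.11,0,0,0,0,0,0.0146,0.11,0,0,0,0,0,0.0146,0.11,0,0,0,0]';python3 -c "
from h import *
o=st();c=bot.camera('wrist');T=T_wrist(c,o);np.savez('w4.npz',T=T,mtx=c['mtx'],pixels=c['pixels']);cv2.imwrite('pics/w4.png',cv2.resize(c['pixels'][0:200,160:360,::-1],(600,600),interpolation=cv2.INTER_CUBIC))"
```

```text
clock: 8.63
eef_pos: [0.5401, 0.0997, 0.2191]
tool_rot: [0.691, 0.723, 0.001, 0.0]
ft_force: [0.3, -0.1, -2.2]
grip_width: 0.0255
grasp_force: 60.4
t 8.63 p [0.5401 0.0997 0.2191] yaw 92.62 z [ 1.5e-03  3.0e-04 -1.0e+00] q [ 0.18  0.35  0.06  1.28 -0.    1.71] f [ 0.3 -0.1 -2.2] w 0.0255 g 60.4
```

View pics/w4.png

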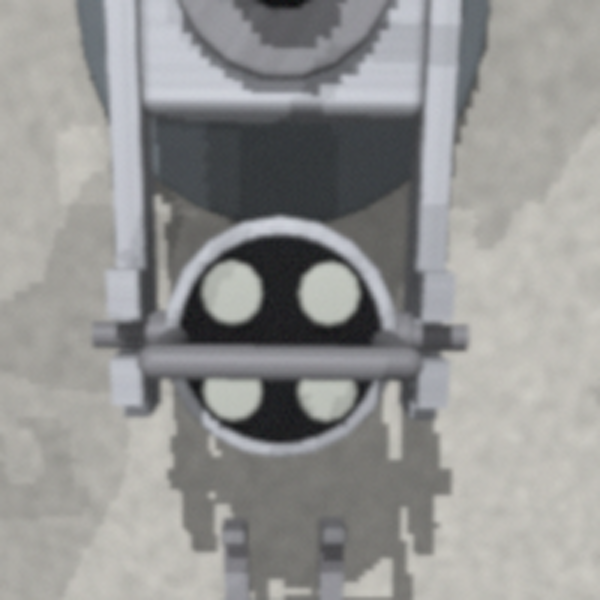

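```bash
python3 - <<'E'
from h import *
c=dict(np.load('w4.npz'));T=c['T'];o=st();M=R.from_quat(o['tool_rot'])
f=lambda u,v,z:(M.inv().apply(onz(c,T,u,v,z)-o['eef_pos'])*1000).round(1)
print('bar',f(253.7,120.3,.130),'tip',f(239,177,o['eef_pos'][2]-.104),f(271,177,o['eef_pos'][2]-.104))
E
```

```text
t 8.68 p [0.5401 0.0997 0.2191] yaw 92.62 z [ 1.6e-03  3.0e-04 -1.0e+00] q [0.18 0.35 0.06 1.28 0.   1.71] f [ 0.4  0.1 -1.9] w 0.0252 g 60.4
bar [59.2 -0.7 89.1] tip [ 17.8 -11.2 104. ] [ 17.8  11.6 104. ]
```

```bash
python3 -m pendant '[0.008,-0.002,0,0,0,0,0,0.022,-0.002,0,0,0,0,0,0.038,-0.002,0,0,0,0,0,0.054,-0.002,0,0,0,0,0,0.07,-0.002,0,0,0,0,0,0.085,-0.002,0,0,0,0,0,0.097,-0.002,0,0,0,0,0,0.106,-0.002,0,0,0,0,0,0.106,-0.002,0,0,0,0,0,0.106,-0.002,0,0,0,0,0]';python3 -c "
from h import *
o=st();c=bot.camera('wrist');T=T_wrist(c,o);np.savez('w5.npz',T=T,mtx=c['mtx'],pixels=c['pixels']);cv2.imwrite('pics/w5.png',cv2.resize(c['pixels'][80:280,160:360,::-1],(600,600),interpolation=cv2.INTER_CUBIC))"
```

```text
clock: 9.52
eef_pos: [0.5362, 0.1528, 0.2182]
tool_rot: [0.691, 0.723, -0.0, 0.0]
ft_force: [0.5, 0.5, -1.3]
grip_width: 0.0257
grasp_force: 60.4
t 9.52 p [0.5362 0.1528 0.2182] yaw 92.66 z [-1.e-04 -3.e-04 -1.e+00] q [ 0.28  0.37  0.09  1.29 -0.    1.8 ] f [ 0.5  0.5 -1.3] w 0.0257 g 60.4
```

View pics/w5.png

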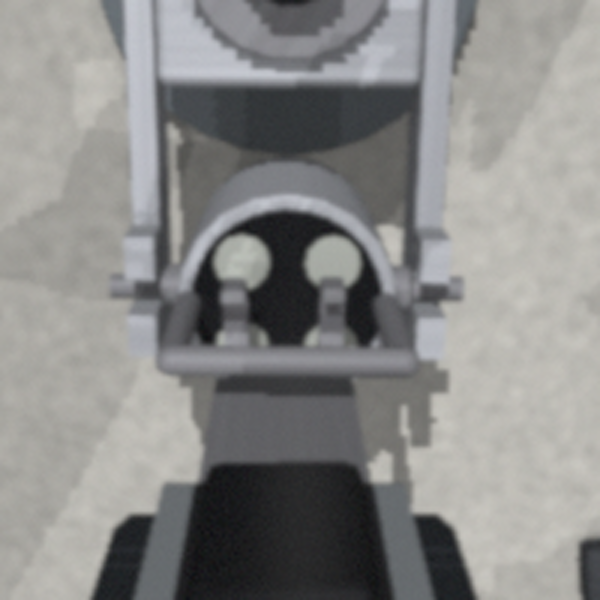

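```bash
python3 - <<'E'
from h import *
c=dict(np.load('w5.npz'));T=c['T'];o=st();M=R.from_quat(o['tool_rot'])
f=lambda u,v,z:(M.inv().apply(onz(c,T,u,v,z)-o['eef_pos'])*1000).round(1)
print('bar',f(255.7,200.3,.130),'tip',f(238,175.5,o['eef_pos'][2]-.104),f(270.5,175.5,o['eef_pos'][2]-.104))
E
```

```text
t 9.57 p [0.5362 0.1524 0.2182] yaw 92.63 z [-1.e-04 -3.e-04 -1.e+00] q [ 0.28  0.37  0.09  1.29 -0.    1.8 ] f [-0.9 -0.4 -0.6] w 0.0253 g 60.4
bar [ 6.3  0.7 88.2] tip [ 19.2 -11.9 104. ] [ 19.2  11.2 104. ]
```

```bash
python3 -m pendant '[0,0,-0.008,0,0,0,0,0,0,-0.016,0,0,0,0,0,0,-0.024,0,0,0,0,0,0,-0.03,0,0,0,0,0,0,-0.033,0,0,0,0,0,0,-0.036,0,0,0,0,0,0,-0.039,0,0,0,0,0,0,-0.042,0,0,0,0,0,0,-0.045,0,0,0,0,0,0,-0.048,0,0,0,0]';python3 -c "
from h import *
o=st()"
```

```text
clock: 10.4
eef_pos: [0.5356, 0.1523, 0.2414]
tool_rot: [0.691, 0.723, -0.001, -0.001]
ft_force: [-0.6, -1.2, -5.7]
grip_width: 0.0253
grasp_force: 60.0
t 10.4 p [0.5356 0.1523 0.2414] yaw 92.63 z [-2.2e-03 -6.0e-04 -1.0e+00] q [0.28 0.36 0.13 1.34 0.   1.8 ] f [-0.6 -1.2 -5.7] w 0.0253 g 60.0
```

```bash
python3 -m pendant '[0,0,-0.003,0,0,0,0,0,0,-0.007,0,0,0,0,0,0,-0.012,0,0,0,0,0,0,-0.017,0,0,0,0,0,0,-0.022,0,0,0,0,0,0,-0.027,0,0,0,0,0,0,-0.032,0,0,0,0,0,0,-0.037,0,0,0,0,0,0,-0.042,0,0,0,0,0,0,-0.046,0,0,0,0]';python3 -c "
from h import *
o=st()"; python3 -m pendant '[0,0,-0.005,0,0,0,0,0,0,-0.011,0,0,0,0,0,0,-0.018,0,0,0,0,0,0,-0.026,0,0,0,0,0,0,-0.034,0,0,0,0,0,0,-0.043,0,0,0,0,0,0,-0.052,0,0,0,0,0,0,-0.061,0,0,0,0,0,0,-0.07,0,0,0,0,0,0,-0.077,0,0,0,0]';python3 -c "
from h import *
o=st()
for n in('side','wrist'):
    c=bot.camera(n);save(c,f'pics/{n}6.png')
a=cv2.imread('pics/side6.png')[60:260,130:330];b=cv2.imread('pics/wrist6.png')[60:260,150:350]
cv2.imwrite('pics/z6.png',cv2.resize(np.hstack([a,b]),(800,400)))"
```

```text
clock: 11.23
eef_pos: [0.5363, 0.1525, 0.2657]
tool_rot: [0.691, 0.723, 0.0, 0.0]
ft_force: [0.2, 1.3, -5.0]
grip_width: 0.0249
grasp_force: 60.0
t 11.23 p [0.5363 0.1525 0.2657] yaw 92.62 z [ 3.e-04  1.e-04 -1.e+00] q [ 0.28  0.35  0.18  1.4  -0.    1.8 ] f [ 0.2  1.3 -5. ] w 0.0249 g 60.0
clock: 12.07
eef_pos: [0.5363, 0.1525, 0.3045]
tool_rot: [0.691, 0.723, 0.0, 0.0]
ft_force: [-0.1, -0.1, -5.8]
grip_width: 0.0252
grasp_force: 60.0
t 12.07 p [0.5363 0.1525 0.3045] yaw 92.62 z [ 6.e-04  1.e-04 -1.e+00] q [ 0.28  0.34  0.27  1.5  -0.    1.8 ] f [-0.1 -0.1 -5.8] w 0.0252 g 60.0
```

View pics/z6.png

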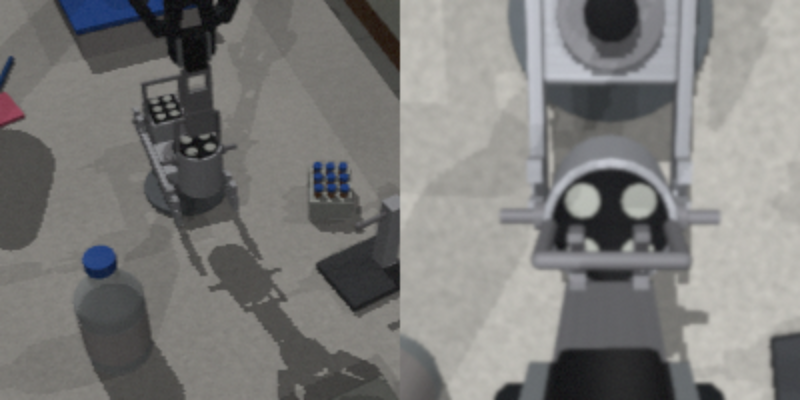

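```bash
python3 - <<'E'
from h import *
for n,(u,v),w in(('top0',(361,188),45),('side0',(314,290),50)):
    c=dict(np.load(n+'.npz'));T=c['cam_to_world'];p=c['pixels'];s=cv2.GaussianBlur(p,(3,3),0).astype(int)
    ref=np.median(s[v-10:v+11,u-10:u+11].reshape(-1,3),0);print(ref)
    m=(abs(s-ref).max(2)<22).astype(np.uint8);k=np.zeros_like(m);k[v-w:v+w,u-w:u+w]=1;m=cv2.morphologyEx(m*k,cv2.MORPH_OPEN,np.ones((5,5),np.uint8))
    _,l=cv2.connectedComponents(m);m=(l==l[v,u]).astype(np.uint8)
    h=cv2.convexHull(max(cv2.findContours(m,0,cv2.CHAIN_APPROX_NONE)[0],key=cv2.contourArea)).reshape(-1,2)
    W=np.array([onz(c,T,a,b,.064)[:2] for a,b in h]).astype(np.float32)
    (x,y),r=cv2.minEnclosingCircle(W)
    A=np.c_[2*W,np.ones(len(W))];q=np.linalg.lstsq(A,(W**2).sum(1),rcond=None)[0];rr=np.sqrt(q[2]+q[0]**2+q[1]**2)
    print(n,m.sum(),'enc',x,y,r,'ls',q[:2],rr,'bbox',h.min(0),h.max(0),'res',(np.hypot(*(W-q[:2]).T)-rr).std())
E
python3 -m pendant '[0,0,-0.008,0,0,0,0,0,0,-0.018,0,0,0,0,0,0,-0.028,0,0,0,0,0,0,-0.038,0,0,0,0,0,0,-0.048,0,0,0,0,0,0,-0.058,0,0,0,0,0,0,-0.068,0,0,0,0,0,0,-0.076,0,0,0,0,0,0,-0.082,0,0,0,0,0,0,-0.084,0,0,0,0]'; python3 -c "
from h import *
st();to([.59,-.264,.345],92.62)"
```

```text
[112. 111. 114.]
top0 2249 enc 0.5889860391616821 -0.2634367048740387 0.06964530050754547 ls [ 0.59092372 -0.26265452] 0.06758683240264397 bbox [334 163] [387 214] res 0.0011643532412799285
[95. 94. 96.]
side0 3279 enc 0.6014013886451721 -0.247716024518013 0.08166036009788513 ls [ 0.60012461 -0.2531756 ] 0.07303290471775535 bbox [281 251] [348 318] res 0.0062466108584530245
clock: 13.0
eef_pos: [0.5364, 0.1525, 0.3465]
tool_rot: [0.691, 0.723, 0.0, 0.0]
ft_force: [-0.6, -0.1, -5.4]
grip_width: 0.0255
grasp_force: 60.0
t 13.0 p [0.5364 0.1525 0.3465] yaw 92.62 z [ 1.e-03  3.e-04 -1.e+00] q [0.28 0.34 0.38 1.6  0.   1.8 ] f [-0.6 -0.1 -5.4] w 0.0255 g 60.0
shift [-0.8371  0.0689  0.0029] mm [-418.6   34.5    1.5] turn [ 0.0003 -0.0001  0.    ] rows 10.1
```

```bash
python3 -c "
from h import *
t=np.arange(0,41)/40;s=10*t**3-15*t**4+6*t**5
for k in range(4):
    d=s[10*k+1:10*k+11]-s[10*k]; print((d*-.849).round(3).tolist(),(d*.0705).round(4).tolist())"
```

```text
[-0.0, -0.001, -0.003, -0.007, -0.014, -0.023, -0.034, -0.049, -0.067, -0.088] [0.0, 0.0001, 0.0003, 0.0006, 0.0011, 0.0019, 0.0029, 0.0041, 0.0056, 0.0073]
[-0.024, -0.051, -0.08, -0.112, -0.146, -0.182, -0.219, -0.258, -0.297, -0.337] [0.002, 0.0042, 0.0066, 0.0093, 0.0121, 0.0151, 0.0182, 0.0214, 0.0247, 0.028]
[-0.04, -0.079, -0.118, -0.155, -0.191, -0.225, -0.257, -0.286, -0.313, -0.337] [0.0033, 0.0066, 0.0098, 0.0129, 0.0158, 0.0187, 0.0213, 0.0238, 0.026, 0.028]
[-0.021, -0.039, -0.053, -0.065, -0.074, -0.081, -0.085, -0.087, -0.088, -0.088] [0.0017, 0.0032, 0.0044, 0.0054, 0.0062, 0.0067, 0.007, 0.0072, 0.0073, 0.0073]
```

```bash
python3 -m pendant '[0,0,0,0,0,0,0,-0.001,0,0,0,0,0,0,-0.003,0,0,0,0,0,0,-0.007,0.001,0,0,0,0,0,-0.014,0.001,0,0,0,0,0,-0.023,0.002,0,0,0,0,0,-0.034,0.003,0,0,0,0,0,-0.049,0.004,0,0,0,0,0,-0.067,0.006,0,0,0,0,0,-0.088,0.007,0,0,0,0,0]' >/dev/null
python3 -m pendant '[-0.024,0.002,0,0,0,0,0,-0.051,0.004,0,0,0,0,0,-0.08,0.007,0,0,0,0,0,-0.112,0.009,0,0,0,0,0,-0.146,0.012,0,0,0,0,0,-0.182,0.015,0,0,0,0,0,-0.219,0.018,0,0,0,0,0,-0.258,0.021,0,0,0,0,0,-0.297,0.025,0,0,0,0,0,-0.337,0.028,0,0,0,0,0]'
python3 -m pendant '[-0.04,0.003,0,0,0,0,0,-0.079,0.007,0,0,0,0,0,-0.118,0.01,0,0,0,0,0,-0.155,0.013,0,0,0,0,0,-0.191,0.016,0,0,0,0,0,-0.225,0.019,0,0,0,0,0,-0.257,0.021,0,0,0,0,0,-0.286,0.024,0,0,0,0,0,-0.313,0.026,0,0,0,0,0,-0.337,0.028,0,0,0,0,0]' >/dev/null
python3 -m pendant '[-0.021,0.002,0,0,0,0,0,-0.039,0.003,0,0,0,0,0,-0.053,0.005,0,0,0,0,0,-0.065,0.006,0,0,0,0,0,-0.074,0.006,0,0,0,0,0,-0.081,0.007,0,0,0,0,0,-0.085,0.007,0,0,0,0,0,-0.087,0.007,0,0,0,0,0,-0.088,0.007,0,0,0,0,0,-0.088,0.007,0,0,0,0,0]'
python3 -c "
from h import *
o=st();to([.591,-.270,.345],92.62)
c=bot.camera('wrist');np.savez('w7.npz',T=T_wrist(c,o),mtx=c['mtx'],pixels=c['pixels']);save(c,'pics/w7.png')"
```

```text
clock: 14.67
eef_pos: [0.5633, -0.0611, 0.3459]
tool_rot: [0.691, 0.723, -0.0, 0.0]
ft_force: [1.0, 1.1, -5.5]
grip_width: 0.0254
grasp_force: 60.0
clock: 16.33
eef_pos: [0.5906, -0.2702, 0.3459]
tool_rot: [0.691, 0.723, 0.0, -0.0]
ft_force: [0.8, -0.2, -4.6]
grip_width: 0.0251
grasp_force: 60.0
t 16.33 p [ 0.5906 -0.2702  0.3459] yaw 92.65 z [ 0.e+00  1.e-04 -1.e+00] q [-0.43  0.56  0.72  1.73  0.    1.1 ] f [ 0.8 -0.2 -4.6] w 0.0251 g 60.0
shift [0.0003 0.0007 0.0018] mm [0.2 0.4 0.9] turn [ 0.     -0.      0.0001] rows 0.0
```

View pics/w7.png

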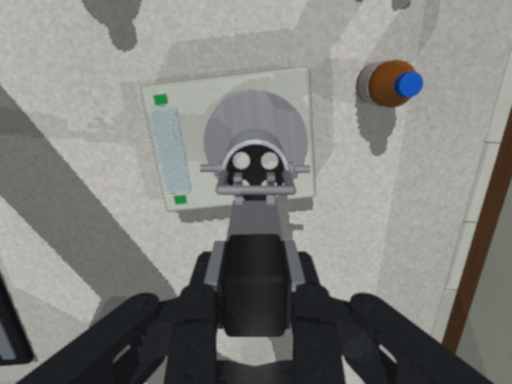

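The pan is visible around the bucket (cols 204–307, top at row 91). I'll fit its rim on the z=0.064 plane.

```bash
python3 - <<'E'
from h import *
from scipy.optimize import least_squares
c=dict(np.load('w7.npz'));T=c['T'];g=cv2.GaussianBlur(c['pixels'],(3,3),0).astype(int).sum(2)
pts=[]
c0=np.array([255.5,142.])
for a in np.radians(list(range(150,391,6))):   # image angles: left, up, right
    r=np.arange(42,60,.5);P=c0+np.outer(r,[np.cos(a),np.sin(a)])
    v=cv2.remap(g.astype(np.float32),P[:,:1].astype(np.float32),P[:,1:].astype(np.float32),1).ravel()
    d=v[6:]-v[:-6];i=d.argmax()
    if d[i]>60: pts.append(np.append(P[i+3],np.degrees(a)))
pts=np.array(pts);W=np.array([onz(c,T,u,v,.064)[:2] for u,v,_ in pts])
s=least_squares(lambda q:np.hypot(*(W-q[:2]).T)-q[2],[.59,-.263,.065],loss='soft_l1',f_scale=.001)
print(len(W),s.x,(np.hypot(*(W-s.x[:2]).T)-s.x[2]).round(4).tolist())
s2=least_squares(lambda q:np.hypot(*(W-q[:2]).T)-.065,[.59,-.263],loss='soft_l1',f_scale=.001);print(s2.x)
# bucket hang: bar & pins
M=R.from_quat(bot.get_obs()['tool_rot']);o=bot.get_obs()
print('bar tool',M.inv().apply(onz(c,T,256.5,189,o['eef_pos'][2]-.1085)-o['eef_pos']))
print('pins tool',M.inv().apply(onz(c,T,254.5,168,o['eef_pos'][2]-.1685)-o['eef_pos']))
E
```

```text
29 [ 0.59096959 -0.26314634  0.06484908] [0.0075, -0.0006, -0.0006, -0.0001, -0.0007, -0.0001, -0.0002, -0.0002, -0.0001, 0.0046, 0.0052, 0.0004, -0.0001, -0.0001, -0.0007, -0.0001, -0.0006, -0.0, -0.0, 0.0, 0.0, -0.0005, 0.0001, -0.0005, 0.0002, 0.0002, 0.0003, -0.0003, 0.0011]
[ 0.5909585  -0.26332911]
bar tool [0.00716341 0.00127911 0.10850074]
pins tool [ 0.00704274 -0.00018717  0.16850056]
```

```bash
python3 -m pendant '[0,0,0.004,0,0,0,0,0,0,0.014,0,0,0,0,0,0,0.028,0,0,0,0,0,0,0.044,0,0,0,0,0,0,0.06,0,0,0,0,0,0,0.076,0,0,0,0,0,0,0.09,0,0,0,0,0,0,0.1,0,0,0,0,0,0,0.106,0,0,0,0,0,0,0.108,0,0,0,0]'
python3 -m pendant '[0,0,0,0,0,0,0,0,0,0.001,0,0,0,0,0,0,0.002,0,0,0,0,0,0,0.003,0,0,0,0,0,0,0.004,0,0,0,0,0,0,0.005,0,0,0,0,0,0,0.006,0,0,0,0,0,0,0.007,0,0,0,0,0,0,0.008,0,0,0,0,0,0,0.009,0,0,0,0]'
```

```text
clock: 17.22
eef_pos: [0.5904, -0.2704, 0.291]
tool_rot: [0.691, 0.723, -0.0, -0.001]
ft_force: [-0.4, -0.3, -5.3]
grip_width: 0.0254
grasp_force: 60.0
clock: 18.05
eef_pos: [0.5906, -0.2705, 0.2872]
tool_rot: [0.691, 0.723, -0.0, 0.0]
ft_force: [2.0, 0.5, -5.9]
grip_width: 0.0252
grasp_force: 60.0
```

```bash
python3 -m pendant '[0,0,0.001,0,0,0,0,0,0,0.002,0,0,0,0,0,0,0.003,0,0,0,0,0,0,0.004,0,0,0,0,0,0,0.005,0,0,0,0,0,0,0.006,0,0,0,0,0,0,0.007,0,0,0,0,0,0,0.008,0,0,0,0,0,0,0.009,0,0,0,0,0,0,0.01,0,0,0,0]'
python3 -m pendant '[0,0,0.001,0,0,0,0,0,0,0.002,0,0,0,0,0,0,0.003,0,0,0,0,0,0,0.004,0,0,0,0,0,0,0.005,0,0,0,0,0,0,0.006,0,0,0,0,0,0,0.007,0,0,0,0,0,0,0.008,0,0,0,0,0,0,0.008,0,0,0,0,0,0,0.008,0,0,0,0]'
```

```text
clock: 18.88
eef_pos: [0.5908, -0.2704, 0.283]
tool_rot: [0.691, 0.723, 0.0, 0.0]
ft_force: [-0.4, 1.0, -3.2]
grip_width: 0.0253
grasp_force: 60.3
clock: 19.72
eef_pos: [0.5906, -0.2705, 0.2782]
tool_rot: [0.691, 0.723, -0.0, -0.0]
ft_force: [-0.9, -0.4, -1.8]
grip_width: 0.0253
grasp_force: 60.3
```

```bash
python3 -m pendant '[0,0,0.004,0,0,0,0,0,0,0.009,0,0,0,0,0,0,0.014,0,0,0,0,0,0,0.019,0,0,0,0,0,0,0.024,0,0,0,0,0,0,0.028,0,0,0,0,0,0,0.031,0,0,0,0,0,0,0.032,0,0,0,0,0,0,0.032,0,0,0,0,0,0,0.032,0,0,0,0]'
python3 - <<'E'
from h import *
o=st();c=bot.camera('wrist');np.savez('w8.npz',T=T_wrist(c,o),mtx=c['mtx'],pixels=c['pixels']);T=T_wrist(c,o);save(c,'pics/w8.png')
g=c['pixels'].max(2).astype(int)
print('pred bar',proj(c,T,[.5905,-.263,.174]),'pins',proj(c,T,[.5905,-.263,.114]))
for u in(224,232,246,255,264,278,286): print(u,g[150:225:2,u].tolist())
E
```

```text
clock: 20.55
eef_pos: [0.5907, -0.2705, 0.2624]
tool_rot: [0.691, 0.723, 0.0, 0.0]
ft_force: [0.2, 0.5, -2.0]
grip_width: 0.0249
grasp_force: 60.3
t 20.55 p [ 0.5907 -0.2705  0.2624] yaw 92.62 z [ 1.e-04 -1.e-04 -1.e+00] q [-0.43  0.55  0.48  1.5   0.    1.1 ] f [ 0.2  0.5 -2. ] w 0.0249 g 60.3
pred bar [254.99524138 198.1475935 ] pins [254.8704461  173.66809636]
224 [122, 119, 117, 121, 149, 175, 188, 186, 154, 119, 87, 58, 43, 67, 73, 68, 64, 53, 44, 64, 88, 100, 126, 149, 147, 129, 112, 134, 137, 138, 132, 133, 171, 180, 181, 182, 182, 181]
232 [169, 186, 176, 108, 72, 140, 157, 160, 160, 164, 137, 54, 27, 41, 50, 48, 37, 31, 36, 87, 159, 142, 126, 148, 149, 131, 102, 84, 82, 81, 99, 96, 96, 97, 97, 96, 97, 97]
246 [46, 32, 32, 32, 88, 149, 162, 160, 148, 146, 130, 69, 30, 27, 29, 24, 29, 29, 37, 73, 88, 89, 122, 143, 139, 117, 89, 89, 60, 63, 94, 96, 96, 95, 93, 95, 95, 96]
255 [32, 33, 25, 29, 31, 31, 33, 32, 33, 28, 32, 29, 35, 31, 33, 34, 31, 34, 31, 35, 32, 59, 120, 141, 140, 117, 89, 88, 57, 62, 89, 96, 96, 97, 95, 96, 96, 97]
264 [49, 26, 25, 39, 111, 160, 164, 163, 161, 162, 159, 118, 42, 33, 35, 33, 34, 34, 71, 144, 161, 152, 124, 140, 140, 117, 90, 85, 61, 55, 86, 96, 94, 96, 95, 96, 96, 95]
278 [135, 169, 174, 147, 84, 93, 133, 145, 150, 132, 96, 39, 30, 29, 27, 28, 31, 29, 29, 33, 49, 95, 120, 138, 139, 119, 98, 104, 83, 80, 85, 92, 95, 97, 96, 94, 93, 94]
286 [121, 122, 118, 113, 119, 142, 163, 170, 170, 160, 140, 117, 96, 87, 90, 88, 85, 82, 75, 72, 90, 106, 123, 138, 139, 119, 91, 82, 86, 85, 88, 108, 111, 109, 110, 109, 109, 109]
```

```bash
python3 -m pendant '[-0.006,0,0,0,0,0,0,-0.018,0,0,0,0,0,0,-0.032,0,0,0,0,0,0,-0.048,0,0,0,0,0,0,-0.064,0,0,0,0,0,0,-0.08,0,0,0,0,0,0,-0.096,0,0,0,0,0,0,-0.11,0,0,0,0,0,0,-0.12,0,0,0,0,0,0,-0.124,0,0,0,0,0,0]'
python3 -m pendant '[0,0,-0.01,0,0,0,0,0,0,-0.04,0,0,0,0,0,0,-0.08,0,0,0,0,0,0,-0.12,0,0,0,0,0,0,-0.15,0,0,0,0,0,0,-0.17,0,0,0,0,0,0,-0.18,0,0,0,0,0,0,-0.18,0,0,0,0,0,0,-0.18,0,0,0,0,0,0,-0.18,0,0,0,0]'
python3 - <<'E'
from h import *
o=st();c=bot.camera('wrist');T=T_wrist(c,o);save(c,'pics/w9.png');np.savez('w9.npz',T=T,mtx=c['mtx'],pixels=c['pixels'])
g=c['pixels'].max(2).astype(int);print('pred bar',proj(c,T,[.5905,-.263,.174]),'L',proj(c,T,[.563,-.2618,.174]),'R',proj(c,T,[.618,-.2642,.174]))
u,v=proj(c,T,[.5905,-.263,.174]).astype(int)
for d in(-16,0,16):print(g[v-14:v+15,u+d].tolist())
E
python3 -c "
from h import *
to([.60,-.18,.345],140);to([.655,-.005,.345],191.6);to([.6518,-.0054,.152],191.6)"
```

```text
clock: 21.43
eef_pos: [0.5933, -0.3336, 0.262]
tool_rot: [0.691, 0.723, -0.0, -0.0]
ft_force: [-0.3, 0.2, -1.3]
grip_width: 0.0252
grasp_force: 60.4
clock: 22.27
eef_pos: [0.5933, -0.3321, 0.3512]
tool_rot: [0.691, 0.723, -0.0, -0.001]
ft_force: [-0.2, 0.1, -2.0]
grip_width: 0.0251
grasp_force: 60.5
t 22.27 p [ 0.5933 -0.3321  0.3512] yaw 92.64 z [-0.0016  0.001  -1.    ] q [-0.51  0.66  0.9   1.81  0.    1.01] f [-0.2  0.1 -2. ] w 0.0251 g 60.5
pred bar [255.47785859  96.92183126] L [224.0670723   93.96940688] R [286.72416984  99.85879598]
[172, 172, 174, 178, 178, 168, 139, 91, 45, 36, 65, 112, 136, 150, 152, 138, 124, 108, 99, 128, 163, 180, 183, 184, 182, 182, 180, 182, 180]
[36, 36, 32, 32, 31, 33, 31, 33, 29, 35, 65, 108, 133, 147, 151, 140, 125, 110, 88, 61, 40, 35, 34, 32, 31, 30, 36, 34, 31]
[183, 182, 182, 180, 178, 171, 152, 108, 63, 35, 51, 93, 124, 143, 147, 140, 129, 113, 100, 112, 150, 173, 179, 183, 182, 181, 181, 179, 180]
shift [0.3033 0.0275 0.0124] mm [151.6  13.7   6.2] turn [-0.0004 -0.0006 -0.2632] rows 6.6
shift [0.6478 0.1535 0.0126] mm [323.9  76.7   6.3] turn [-1.000e-04 -8.000e-04 -5.498e-01] rows 13.8
shift [0.6469 0.1478 0.3986] mm [323.4  73.9 199.3] turn [-1.000e-04 -8.000e-04 -5.498e-01] rows 13.8
```

```bash
python3 -m pendant '[0.03,0.005,0,0,0,-0.02,0,0.07,0.015,0,0,0,-0.055,0,0.11,0.025,0.012,0,0,-0.09,0,0.16,0.035,0.012,0,0,-0.125,0,0.21,0.05,0.012,0,0,-0.16,0,0.26,0.06,0.012,0,0,-0.195,0,0.31,0.07,0.012,0,0,-0.23,0,0.36,0.085,0.012,0,0,-0.265,0,0.41,0.095,0.012,0,0,-0.3,0,0.46,0.11,0.012,0,0,-0.335,0]'
python3 -c "
from h import *
st();to([.6518,-.0056,.345],191.6);to([.6518,-.0056,.152],191.6)"
```

```text
clock: 23.15
eef_pos: [0.6373, -0.0989, 0.3455]
tool_rot: [0.232, 0.973, -0.0, -0.001]
ft_force: [1.0, 0.0, -1.9]
grip_width: 0.0252
grasp_force: 60.4
t 23.15 p [ 0.6373 -0.0989  0.3455] yaw 153.23 z [-1.9e-03  3.0e-04 -1.0e+00] q [-0.15  0.55  0.7   1.72 -0.    0.31] f [ 1.   0.  -1.9] w 0.0252 g 60.4
shift [0.0582 0.1795 0.001 ] mm [29.1 89.8  0.5] turn [ 0.     -0.0006 -0.2132] rows 5.4
shift [0.0575 0.1798 0.387 ] mm [ 28.7  89.9 193.5] turn [ 0.     -0.0006 -0.2132] rows 5.4
```

```bash
python3 -m pendant '[0.01,0.03,0,0,0,-0.035,0,0.02,0.065,0,0,0,-0.07,0,0.03,0.1,0,0,0,-0.105,0,0.04,0.13,0,0,0,-0.14,0,0.05,0.155,0,0,0,-0.175,0,0.055,0.17,0,0,0,-0.2,0,0.057,0.178,0,0,0,-0.212,0,0.057,0.179,0,0,0,-0.213,0,0.057,0.179,0,0,0,-0.213,0,0.057,0.179,0,0,0,-0.213,0]'
python3 -c "
from h import *
o=st();to([.6518,-.0056,.152],191.6);c=bot.camera('wrist');np.savez('w10.npz',T=T_wrist(c,o),mtx=c['mtx'],pixels=c['pixels'])"
```

```text
clock: 23.98
eef_pos: [0.653, -0.0078, 0.3458]
tool_rot: [-0.098, 0.995, -0.0, -0.001]
ft_force: [-0.7, 0.4, -1.6]
grip_width: 0.0253
grasp_force: 60.4
t 23.98 p [ 0.653  -0.0078  0.3458] yaw -168.8 z [-1.1e-03 -2.0e-04 -1.0e+00] q [-0.01  0.58  0.74  1.73 -0.   -0.21] f [-0.7  0.4 -1.6] w 0.0253 g 60.4
shift [0.0011 0.0048 0.3875] mm [  0.6   2.4 193.8] turn [-0.     -0.0003 -0.0022] rows 4.6
```

```bash
python3 -m pendant '[0.001,0.004,0.02,0,0,-0.002,0,0.001,0.004,0.06,0,0,-0.002,0,0.001,0.004,0.11,0,0,-0.002,0,0.001,0.004,0.17,0,0,-0.002,0,0.001,0.004,0.23,0,0,-0.002,0,0.001,0.004,0.29,0,0,-0.002,0,0.001,0.004,0.34,0,0,-0.002,0,0.001,0.004,0.37,0,0,-0.002,0,0.001,0.004,0.383,0,0,-0.002,0,0.001,0.004,0.385,0,0,-0.002,0]'
python3 -m pendant '[0,0,0.001,0,0,0,0,0,0,0.001,0,0,0,0,0,0,0.001,0,0,0,0,0,0,0.001,0,0,0,0,0,0,0.001,0,0,0,0,0,0,0.001,0,0,0,0,0,0,0.001,0,0,0,0,0,0,0.001,0,0,0,0,0,0,0.001,0,0,0,0,0,0,0.001,0,0,0,0]' >/dev/null
python3 -c "
from h import *
st();to([.6518,-.0056,.152],191.6);to([.7105,.0067,.152],191.6)"
```

```text
clock: 24.87
eef_pos: [0.6512, -0.0062, 0.1518]
tool_rot: [-0.101, 0.995, 0.0, -0.002]
ft_force: [-0.0, -0.8, -2.1]
grip_width: 0.0253
grasp_force: 60.5
t 25.7 p [ 0.6523 -0.0056  0.1533] yaw -168.38 z [-1.e-04  0.e+00 -1.e+00] q [-0.01  0.6   0.28  1.25 -0.   -0.21] f [-0.4  0.6 -2.2] w 0.0255 g 60.5
shift [0.0011 0.0002 0.0026] mm [0.5 0.1 1.3] turn [ 0.     -0.      0.0001] rows 0.0
shift [-0.1189  0.0006  0.0025] mm [-59.4   0.3   1.3] turn [ 0.     -0.      0.0001] rows 1.4
```

```bash
python3 -m pendant '[0,0,0.002,0,0,0,0,-0.008,0,0.002,0,0,0,0,-0.02,0,0.002,0,0,0,0,-0.035,0,0.002,0,0,0,0,-0.05,0,0.002,0,0,0,0,-0.068,0,0.002,0,0,0,0,-0.085,0,0.002,0,0,0,0,-0.1,0,0.002,0,0,0,0,-0.113,0,0.002,0,0,0,0,-0.119,0,0.002,0,0,0,0]'
python3 -m pendant '[0,0,0,0,0,0,0,0,0,0,0,0,0,0,0,0,0.002,0,0,0,0,0,0,0.004,0,0,0,0,0,0,0.006,0,0,0,0,0,0,0.008,0,0,0,0,0,0,0.01,0,0,0,0,0,0,0.012,0,0,0,0,0,0,0.013,0,0,0,0,0,0,0.013,0,0,0,0]'; python3 -c "
from h import *
st()"
```

```text
clock: 26.53
eef_pos: [0.7118, 0.0068, 0.1519]
tool_rot: [-0.101, 0.995, 0.0, 0.0]
ft_force: [-0.1, -0.2, -1.8]
grip_width: 0.0251
grasp_force: 60.5
clock: 27.37
eef_pos: [0.7105, 0.0064, 0.1456]
tool_rot: [-0.101, 0.995, 0.0, -0.0]
ft_force: [-0.1, -0.6, -1.8]
grip_width: 0.0255
grasp_force: 60.5
t 27.37 p [0.7105 0.0064 0.1456] yaw -168.38 z [-4.e-04 -0.e+00 -1.e+00] q [ 0.01  0.73  0.49  1.34 -0.   -0.19] f [-0.1 -0.6 -1.8] w 0.0255 g 60.5
```

```bash
python3 -m pendant '[0,0,0.001,0,0,0,0,0,0,0.001,0,0,0,0,0,0,0.002,0,0,0,0,0,0,0.002,0,0,0,0,0,0,0.002,0,0,0,0,0,0,0.002,0,0,0,0,0,0,0.002,0,0,0,0,0,0,0.002,0,0,0,0,0,0,0.002,0,0,0,0,0,0,0.002,0,0,0,0]'
```

```text
clock: 28.2
eef_pos: [0.7107, 0.0064, 0.1452]
tool_rot: [-0.101, 0.995, -0.0, 0.0]
ft_force: [-0.8, -0.4, 2.0]
grip_width: 0.0251
grasp_force: 60.6
```

```bash
python3 -m pendant '[0,0,0,0,0,0,0.35,0,0,0,0,0,0,0.4,0,0,0,0,0,0,0.5,0,0,0,0,0,0,0.6,0,0,0,0,0,0,0.7,0,0,0,0,0,0,0.8,0,0,0,0,0,0,0.9,0,0,0,0,0,0,1,0,0,0,0,0,0,1,0,0,0,0,0,0,1]'
python3 -m pendant '[0,0,0,0,0,0,1,0,0,0,0,0,0,1,0,0,-0.01,0,0,0,1,0,0,-0.03,0,0,0,1,0,0,-0.07,0,0,0,1,0,0,-0.11,0,0,0,1,0,0,-0.15,0,0,0,1,0,0,-0.19,0,0,0,1,0,0,-0.23,0,0,0,1,0,0,-0.27,0,0,0,1]'
python3 -m pendant '[0.02,0,-0.04,0,0,0,1,0.04,0,-0.05,0,0,0,1,0.043,0.01,-0.05,0,0,0,1,0.043,0.01,-0.05,0,0,0,1,0.043,0.01,-0.05,0,0,0,1,0.043,0.01,-0.05,0,0,0,1,0.043,0.01,-0.05,0,0,0,1,0.043,0.01,-0.05,0,0,0,1,0.043,0.01,-0.05,0,0,0,1,0.043,0.01,-0.05,0,0,0,1]'
python3 - <<'E'
from h import *
o=st();c=bot.camera('wrist');T=T_wrist(c,o);save(c,'pics/w11.png');g=c['pixels'].max(2)
m=(g<48).astype(np.uint8)
# handle check: top-face extents at z .157
u,v=proj(c,T,[.711,.007,.157]).astype(int);print(u,v,g[v,u-24:u+25:2].tolist(),g[v-24:v+25:2,u].tolist())
q=np.array([proj(c,T,p) for p in([.7008,-.0079,.157],[.6961,.0162,.157],[.7222,.0218,.157],[.7269,-.002,.157])]);print('corners if as at start',q.round(0).tolist())
t=bot.camera('top');s=bot.camera('side');save(t,'pics/top9.png');save(s,'pics/side9.png')
for n,im in(('top',t),('side',s)):
    p0=np.load(n+'0.npz')['pixels'].astype(int);d=(abs(cv2.GaussianBlur(im['pixels'],(3,3),0).astype(int)-cv2.GaussianBlur(p0.astype(np.uint8),(3,3),0)).max(2)>45).astype(np.uint8)
    k,l,sx,ce=cv2.connectedComponentsWithStats(d);print(n,[(a[:4].tolist(),int(a[4])) for a in sx[1:] if a[4]>40])
    print('bail pred',proj(im,im['cam_to_world'],[.5905,-.263,.174]),'pan',proj(im,im['cam_to_world'],[.591,-.263,.064]))
E
```

```text
clock: 29.03
eef_pos: [0.7107, 0.0064, 0.1448]
tool_rot: [-0.101, 0.995, 0.0, 0.0]
ft_force: [0.5, -0.5, -1.2]
grip_width: 0.0853
grasp_force: 0.0
clock: 29.87
eef_pos: [0.7106, 0.0064, 0.2823]
tool_rot: [-0.101, 0.995, -0.0, 0.001]
ft_force: [0.3, -0.1, 0.5]
grip_width: 0.0856
grasp_force: 0.0
clock: 30.7
eef_pos: [0.6886, 0.0069, 0.3043]
tool_rot: [-0.101, 0.995, 0.0, -0.0]
ft_force: [-0.4, -0.7, -0.6]
grip_width: 0.0854
grasp_force: 0.0
t 30.7 p [0.6886 0.0069 0.3043] yaw -168.38 z [-8.e-04 -0.e+00 -1.e+00] q [ 0.01  0.66  0.77  1.69  0.   -0.19] f [-0.4 -0.7 -0.6] w 0.0854 g 0.0
249 207 [165, 170, 168, 165, 141, 52, 30, 29, 30, 32, 36, 34, 34, 36, 37, 39, 38, 41, 42, 106, 146, 145, 143, 148, 149] [17, 18, 25, 24, 23, 27, 31, 33, 34, 34, 31, 36, 34, 33, 37, 37, 34, 37, 35, 35, 129, 173, 172, 172, 174]
corners if as at start [[235.0, 194.0], [263.0, 194.0], [263.0, 222.0], [236.0, 222.0]]
top [([178, 0, 118, 66], 2103), ([200, 21, 10, 28], 185), ([264, 22, 9, 25], 113), ([284, 72, 12, 38], 211), ([351, 94, 134, 212], 15105), ([292, 113, 7, 18], 73), ([327, 119, 10, 7], 47), ([234, 
[... 423 characters left out ...]
), ([219, 381, 25, 3], 53), ([252, 380, 21, 4], 55)]
bail pred [374.07412299 182.66350304] pan [360.40518906 188.14379121]
side [([321, 0, 12, 11], 107), ([40, 6, 31, 52], 793), ([304, 12, 45, 89], 2038), ([28, 46, 15, 21], 167), ([293, 55, 45, 68], 801), ([0, 69, 34, 77], 1360), ([0, 164, 12, 20], 193), ([125, 170, 41, 58], 1204), ([226, 171, 35, 31], 540), ([2, 186, 24, 38], 501), ([143, 226, 61, 104], 3693), ([304, 257, 29, 27], 262), ([53, 269, 13, 28], 214), ([67, 280, 73, 102], 3629), ([373, 281, 123, 103], 4220), ([0, 330, 10, 54], 336), ([190, 334, 89, 50], 2799), ([338, 350, 17, 14], 53), ([341, 350, 26, 18], 74)]
bail pred [319.31965799 260.09884966] pan [313.14918643 288.55107311]
```

```bash
python3 -c "
from workcell import bot
print(bot.job_done())"
```

```text
the job is handed in; nothing more can be done
None
```

I lifted the bucket off the rotor with the hook, set it upright on the middle of the balance pan and unhooked it, hung the hook back on its peg, and handed the job in at about 31 s. Final images put the hook handle where it started and the bail where the placed bucket should be, and I saw no sign that the carrier, bottles or rack had moved.

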